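# Clamp a contactor in the test jig with the cam lever

## Robot

A 6-joint arm with a two-finger parallel gripper is mounted at the origin on the work surface. World frame = base frame: x ahead of the robot, y to its left, z up, the work surface at z = 0. Lengths are in mm, angles in rad, forces in N, time in s.
With the tool pointing down it reaches from about 425 to 950 mm from the base axis. Payload 3.5 kg.
Tool frame: the origin (TCP) lies at the very end of the fingers, on their centre line; the grasp point (between the pads) lies bot.grip_depth behind it (bot.grip_depth is the distance from the TCP to the grasp point, in mm); z points along the fingers, y is the direction in which the jaws open and shut (so a half turn about z gives the same grasp; the last joint's range is limited). The gripper opens to 85 mm and grips with 20 to 120 N. Pads are 22 mm wide; open, the fingers measure 114 mm over their backs; the gripper's body (76 mm by 85 mm) begins 54 mm behind the grasp point. The pads swing forward as they close: fully open they stand 13 mm farther back than shut.
Start: joints at [-1.253, 0.286, 1.577, -0, 1.279, -0.15], TCP at [304.393, -602.454, 231.325] pointing down, gripper open.
Joint ranges: [-2.77, 2.77], [-0.9, 2.22], [0.21, 2.48], [-1.53, 4.67], [0.24, 2.81], [-2.84, 2.84]. Speed limits (rad/s): [2.79, 2.79, 3.14, 3.14, 3.14, 3.14].

## Interface

Orientations are given as a unit quaternion [w, x, y, z].
In Python, from cell import bot gives the robot as it stands.
- The arm moves only by the shell command python3 -m jog 'ROWS'. ROWS is a JSON object of lists of equal length, an entry for each row: "turn": the turn, a rotation vector about the tool's x, y, z in rad, a list of three; "travel": the shift along the tool's x, y, z in mm, a list of three; "hand": the closure, from 0 (fully open) to 1 (shut). In form: {"turn": [[rx, ry, rz], ...], "travel": [[tx, ty, tz], ...], "hand": [hand, ...]}. A call has exactly 8 rows; each row is the pose to reach, as a shift and turn from the pose commanded when the call began, along the tool's axes at that moment; what a row does not reach only later rows make up. A row lasts 1/12 s, in which the tool goes at most 41.7 mm and 7.16 degrees, less where a joint would pass 70% of its speed; a pose out of reach is approached as far as the arm can. A call with a gripper value outside its range is refused whole. The fingers move at their own pace and stop on an object; the grip force is fixed at half the most. Time passes only in rows, so rows that repeat a pose let the fingers close, or fill a call up. It gives the time, the measured TCP pose, the force and the opening at its end, in the units of the state.
- bot.read_state(): the state, without advancing time (a new reading comes with each control period).
- bot.read_camera(name): name is "scene" or "top"; returns (picture, depth): 384x512x3 uint8, red, green, blue; 384x512 float32, mm along the optical axis (not along the pixel's ray), 0 where there is no reading.
- bot.get_calibration(name): a dict with "fx", "fy", "cx", "cy" (pixels), "view" (4x4, takes a point from world to camera coordinates). Camera axes: x right, y up, looking along -z (the intrinsics and any distortion apply to the point x, -y, -z); pixel columns grow to the right and rows downward; lengths in mm; the calibration is good to about 2 mm. A picture is of the moment at which its call begins. get_calibration takes no time and is no camera call.
- bot.sign_off(): hands the job in, once; it reports no verdict.
The state is a dict: "t": time; "q": joint angles; "dq": joint speeds; "effort": joint torques, N m; "eef_pos": TCP position; "tool_rot": TCP orientation; "force": force on the tool from outside, world axes, zero at the start; "wrist_torque": the same for the moment, N m; "opening": finger opening in mm.
Only numpy, scipy, OpenCV 4.12 (cv2) and the standard library are available. Lean on these libraries where they do the work, as an engineer would, in place of code of your own. Each camera call takes 0.05 s, during which the arm holds its last target. There are 200 camera calls.

## Task

Slide the black contactor along its channel in the test jig, gently and by feel, until it is fully home against the yellow stop and holds the red limit switch pressed. Then flip the red cam lever over past its centre, without forcing it, so that it snaps shut by itself and the rubber pad clamps the contactor's steel tongue, let go, and leave the breaker, the relay and the screwdriver where they are.

Things in the scene. Friction and masses are not known exactly. Their poses are not given: they have to be found in the camera images.
- jig: fixed test jig: grey board 310 x 400 x 18 mm with an aluminium plate (top 28 mm above the bench). Origin at bench height on the channel's centre line; z up; x along the channel in the direction of insertion. The channel is 47.5 mm wide between two dark steel rails (12 mm thick, tops 38 mm above the bench, x = -132 to -10 mm).
- stop_mid (a point): middle setting of the stop: on the jig at x = 0, y = 0, 36 mm above the bench. The stop itself is two yellow faces at y = +-19 mm (28 to 45 mm above the bench), with a black switch box over the +y one (top 61 mm). A screw sets the faces anywhere from 10 mm before to 10 mm beyond this point in x, differently each time and not measured: home must be felt. Over 18 N on it bends it.
- contactor_center (a point): centre of the loose contactor's black housing, 70 mm long (x, along the channel) x 45 wide (y) x 60 tall plus a 5 mm white cap, 0.27 to 0.42 kg, standing on the plate in the channel (centre 58 mm above the bench). A steel tongue 40 long, 26 wide, 8 thick at its foot points to +x and slides under the pad. Its front face (centre + 35 mm) meets the stop; at the start 20 to 70 mm short of it.
- switch (a joint): travel in m of the red limit-switch plunger (8 mm diameter, jig y = +19 mm, 54 mm above the bench), 0 when out; it stands 4 mm proud of the stop faces, so about 0.004 means the contactor is fully home. Its spring gives only about 0.6 N and does not push the contactor back.
- lever (a joint): red cam lever, rad, about an axis along the jig's x through lever_pivot. 0 open: leaning 0.18 from upright to jig +y; 0.18 upright; 1.63 closed, at its stop, towards -y, 0.12 above level. Starts at -0.1 to 0.1. Needs up to 7 to 11 N square to it 80 mm from the pivot (most near 0.6), little at the centre 1.2, then snaps to 1.63 and stays. Let go earlier, it springs back. Over 25 N damages it.
- lever_pivot (a point): the lever's pivot: 66 mm ahead (+x) of the jig origin, 90 mm above the bench, on top of a post of two steel cheeks 24 mm wide
- lever_tip (a point): point on the lever's centre line 80 mm from the pivot; it moves with the lever. The lever is a red plastic bar 14 mm wide (along the jig's x) and 10 mm thick that ends 95 mm from the pivot, slightly thicker at its end.
- pad_face (a point): centre of the lower face of the rubber clamp pad (18 mm diameter) under the steel strap, 32 mm ahead of the jig origin; 40 mm above the bench when the lever is open; closing the lever brings it down on the tongue, which it presses with about 10 N through a spring
- breaker: bystander: white two-pole breaker 78 x 36 x 66 mm, loose on the board at the +y side; origin under its centre
- relay: bystander: small relay with clear cover 50 x 28 x 46 mm, loose on the board at the +y side; origin under its centre
- screwdriver: bystander: screwdriver 190 mm long, lying loose on the board at the -y side; origin under its centre
Mind the look-alikes: they are no part of the job. Leave any purple look-alike of the part that bears contactor_center alone.

How it is judged (in metres and radians):
On the way, in this order (a step that is already met when the one before it is completed fails the run):
1. the contactor is home: the limit switch is pressed at least 2.8 mm, with the lever still open (value of joint switch above 0.0028 m and value of joint lever below 0.7 rad), for 0.2 s.
2. the lever has snapped past centre and is closed (value of joint lever above 1.5 rad), for 0.2 s.
At the end, for the whole second after the job is handed in: The contactor rests fully home with the limit switch pressed at least 2.8 mm, the cam lever is closed (beyond 1.5 rad), and the pad presses the contactor with more than 4 N (value of joint switch above 0.0028 m and value of joint lever above 1.5 rad and contact force between pad and contactor above 4 N and linear speed of contactor below 0.01 m/s); the robot touches nothing.
It fails at once if the contactor is pushed against the stop with more than 18 N (contact force between contactor and stop above 18 N).
It fails at once if the lever is pushed with more than 25 N (contact force between anything else and lever above 25 N).
It fails at once if the breaker, relay or screwdriver is moved by more than 20 mm (distance of any of breaker, relay, screwdriver from where it was at the start of the episode above 0.02 m).
It also fails if it takes over 67 s, if anything falls off the work surface, if the arm or the gripper's body presses on something with over 40 N, if the wrist force passes 120 N, or if a joint passes its speed limit or range.

## Working session

There is one attempt and no reset: what is moved stays moved. The work goes in short steps, Python scripts to look and compute and a shell command to move; the robot and the scene stay as the last step left them, time stands still between calls to the robot, and variables do not carry over. Pictures are saved under pics/ and viewed, about 8 in all and at most 12, crops included, and the job is handed in when it is done.

```bash
ls; mkdir -p pics; python3 - <<'E'
from cell import bot
import cv2,numpy as np
for n in("scene","top"):
    p,d=bot.read_camera(n); cv2.imwrite(f"pics/{n}0.png",p[:,:,::-1]); np.save(f"{n}0.npy",d)
    c=bot.get_calibration(n); print(n,{k:(np.round(v,3).tolist() if k!='x' else v) for k,v in c.items()})
s=bot.read_state(); print(s, bot.grip_depth)
E
```

```text
pics
scene {'fx': 410.316, 'fy': 410.316, 'cx': 252.399, 'cy': 185.369, 'view': [[0.716, 0.698, 0.016, -454.507], [-0.404, 0.396, 0.824, 88.508], [0.569, -0.597, 0.566, -1236.529], [0.0, 0.0, 0.0, 1.0]]}
top {'fx': 494.408, 'fy': 494.408, 'cx': 258.837, 'cy': 184.163, 'view': [[0.008, -1.0, 0.015, 48.125], [0.988, 0.01, 0.156, -599.359], [-0.156, 0.013, 0.988, -893.64], [0.0, 0.0, 0.0, 1.0]]}
{'t': 0.1, 'q': array([-1.25301265e+00,  2.87121454e-01,  1.57807543e+00,  1.67746434e-06,
        1.27859094e+00, -1.50001153e-01]), 'dq': array([-9.75096075e-04, -1.79428158e-03, -3.14544198e-03,  7.26963984e-04,
        7.51542377e-05, -7.94425886e-04]), 'effort': array([ 1.00863021e-03, -4.07297623e+01, -2.93699276e+01, -1.33323965e-04,
        3.43760992e-03, -4.84711961e-06]), 'eef_pos': array([ 304.19755232, -601.88462201,  230.03163642]), 'tool_rot': array([-1.09379139e-03,  9.72771108e-01,  2.31765327e-01, -9.11696626e-05]), 'force': array([-1.11518188, -0.41105067, -0.55093067]), 'wrist_torque': array([-0.0403104 ,  0.01703879, -0.00843255]), 'opening': 85.4939790071291} 18.700000000000003
```

View pics/scene0.png

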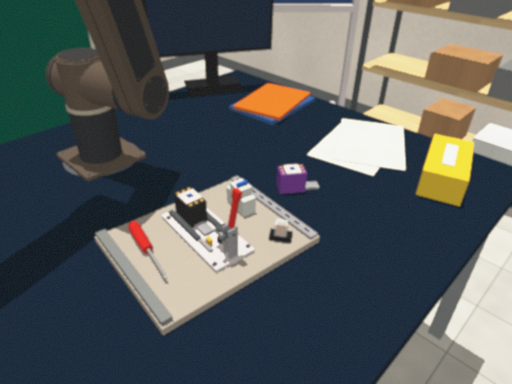

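View pics/top0.png

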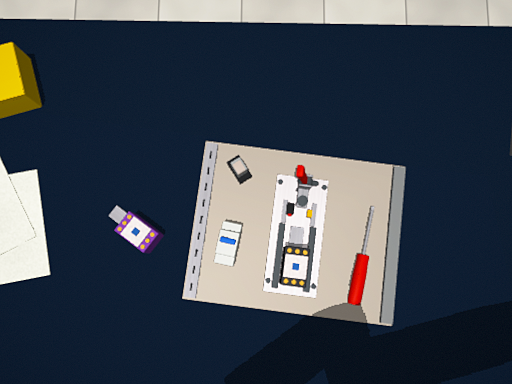

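```bash
python3 - <<'E'
import cv2
a=cv2.imread("pics/top0.png")[155:305,210:350]
a=cv2.resize(a,None,fx=4,fy=4,interpolation=cv2.INTER_CUBIC)
for i in range(0,140,20): cv2.putText(a,str(210+i),(i*4,10),0,.35,(0,255,0),1); cv2.line(a,(i*4,12),(i*4,18),(0,255,0),1)
for i in range(0,150,20): cv2.putText(a,str(155+i),(0,i*4+4),0,.35,(0,255,0),1)
b=cv2.imread("pics/scene0.png")[170:290,130:300]
cv2.imwrite("pics/c1.png",a)
E
```

```text
(no output)
```

View pics/c1.png

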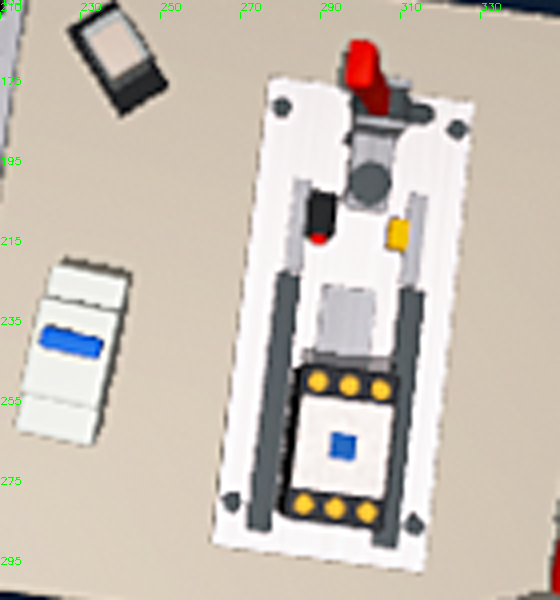

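```bash
cat > h.py <<'E'
import numpy as np, cv2
from cell import bot
from scipy.spatial.transform import Rotation as R
def ray(name,u,v,z):
    c=bot.get_calibration(name); M=np.linalg.inv(c["view"])
    d=M[:3,:3]@np.array([(u-c["cx"])/c["fx"],-(v-c["cy"])/c["fy"],-1]); o=M[:3,3]
    return o+d*(z-o[2])/d[2]
def dep(name,u,v,D):
    c=bot.get_calibration(name); M=np.linalg.inv(c["view"]); Z=D[int(round(v)),int(round(u))]
    return M[:3,:3]@np.array([(u-c["cx"])/c["fx"]*Z,-(v-c["cy"])/c["fy"]*Z,-Z])+M[:3,3]
E
python3 - <<'E'
from h import *
from scipy.optimize import least_squares
P=[((278,272),(-10,35.75)),((299,272),(-10,23.75)),((247,528),(-132,35.75)),((271,531),(-132,23.75)),
((401,289),(-10,-23.75)),((424,291),(-10,-35.75)),((372,542),(-132,-23.75)),((397,546),(-132,-35.75))]
f=lambda c:(210+c[0]/4,155+c[1]/4)
W=np.array([ray("top",*f(a),38)[:2] for a,_ in P]);J=np.array([b for _,b in P])
def r(p):
    c,s=np.cos(p[2]),np.sin(p[2]); return (J@np.array([[c,s],[-s,c]])+p[:2]-W).ravel()
o=least_squares(r,[600,0,0]); print(o.x,np.round(o.fun.reshape(-1,2),1).tolist())
p=o.x;Rz=np.array([[np.cos(p[2]),-np.sin(p[2])],[np.sin(p[2]),np.cos(p[2])]])
D=np.load("top0.npy")
def tj(w): return np.round(np.r_[Rz.T@(w[:2]-p[:2]),w[2]],1).tolist()
for n,c,z in[("blue",(343,446),93),("bl TL",(302,368),88),("bl TR",(395,372),88),("bl BL",(280,512),88),("bl BR",(380,525),88),("pad strap",(370,183),None),("yellow",(398,234),45),("swbox",(320,213),61),("plunger",(318,239),54),("levertip",(361,55),None),("breaker",(75,350),None),("relay",(118,55),None)]:
    w=dep("top",*f(c),D); print(n,tj(w),tj(ray("top",*f(c),z)) if z else "", np.round(w,0))
# screwdriver
for u,v in((371,208),(357,292),(352,302)): print("sd",tj(dep("top",u,v,D)))
E
```

```text
[ 5.33183559e+02 -2.18900323e+01 -1.16475210e-01] [[1.3, 0.9], [-0.2, -1.0], [-0.7, 0.9], [-0.8, 0.1], [1.9, 0.2], [1.4, -0.8], [-1.7, -0.0], [-1.3, -0.3]]
blue [-88.4, -0.1, 94.7] [-88.4, -0.3, 93.0] [445. -12.  95.]
bl TL [-56.7, 21.4, 89.9] [-56.6, 21.3, 88.0] [479.   6.  90.]
bl TR [-51.0, -25.8, 36.4] [-53.2, -20.1, 88.0] [480. -42.  36.]
bl BL [-120.4, 23.6, 87.3] [-120.4, 23.6, 88.0] [416.  16.  87.]
bl BR [-120.6, -21.0, 86.2] [-120.5, -20.8, 88.0] [411. -29.  86.]
pad strap [30.5, -0.1, 82.6]  [563. -26.  83.]
yellow [13.3, -19.4, 43.5] [13.2, -19.2, 45.0] [544. -43.  43.]
swbox [17.1, 19.3, 56.5] [16.5, 19.6, 61.0] [552.  -5.  56.]
plunger [4.6, 19.0, 58.8] [5.1, 18.7, 54.0] [540.  -4.  59.]
levertip [68.4, 18.3, 184.5]  [603. -12. 185.]
breaker [-61.5, 122.6, 90.8]  [486. 107.  91.]
relay [78.7, 122.5, 61.2]  [626.  91.  61.]
sd [40.2, -137.2, 31.2]
sd [-120.5, -122.6, 43.1]
sd [-139.6, -115.3, 41.9]
```

Candidates for the contactor: the black body in the channel at top (296,266), and the purple look-alike off the board at (135,230). The close crop confirms the first: black housing, white cap, grey tongue, between the dark rails. Other landmarks in full-picture pixels are the plunger at (289,215), the yellow stop at (309,213) and the lever tip at (300,169).

```bash
cat >> h.py <<'E'
JO=np.array([533.2,-21.9,0]); JY=-0.1165; JR=R.from_euler('z',JY)
def pose():
    s=bot.read_state(); w,x,y,z=s["tool_rot"]; return s,R.from_quat([x,y,z,w])
def plan(xj,yj,z,yaw=0,pos=None,note=""):
    """travel (mm) and turn (rad) in tool axes to reach jig x,y, height z, tool down, tool x at jig yaw"""
    s,r=pose(); t=JR.apply([xj,yj,z])+JO
    T=JR*R.from_euler('z',yaw)*R.from_euler('x',np.pi)
    print(note,"travel",np.round(r.inv().apply(t-s["eef_pos"]),1).tolist(),"turn",np.round((r.inv()*T).as_rotvec(),3).tolist())
def where():
    s,r=pose(); print("t %.2f"%s["t"],"jig",np.round(JR.inv().apply(s["eef_pos"]-JO),2).tolist(),"Fjig",np.round(JR.inv().apply(s["force"]),2).tolist(),"open %.1f"%s["opening"],"q",np.round(s["q"],2).tolist())
E
python3 -c "
from h import *
where(); plan(-88,0,200); s,r=pose()
m=np.array([420,-290,200.]); print(np.round(r.inv().apply(m-s['eef_pos']),1))"; python3 -m jog --help | head -20
```

```text
t 0.10 jig [-160.03, -602.67, 230.03] Fjig [-1.06, -0.54, -0.55] open 85.5 q [-1.25, 0.29, 1.58, 0.0, 1.28, -0.15]
 travel [392.5, -462.9, 31.2] turn [-0.002, 0.0, 0.584]
[ 244.  -226.1   30.6]invalid input: not JSON, or not a number
```

```bash
python3 -m jog '{"turn":[[0,0,0.08],[0,0,0.16],[0,0,0.24],[0,0,0.32],[0,0,0.4],[0,0,0.48],[0,0,0.56],[0,0,0.584]],"travel":[[30,-28,4],[60,-56,8],[90,-84,12],[120,-112,16],[150,-140,20],[180,-168,24],[210,-196,28],[240,-224,30]],"hand":[0,0,0,0,0,0,0,0]}'; python3 -c "
from h import *
where(); plan(-88,0,200)"
```

```text
t: 0.77
eef_pos: [417.4, -292.0, 200.3]
tool_rot: [-0.001, 0.998, -0.06, -0.001]
force: [0.9, -0.9, 0.6]
opening: 85.4
t 0.77 jig [-83.62, -281.68, 200.3] Fjig [1.01, -0.75, 0.61] open 85.4 q [-0.81, -0.05, 2.01, 0.0, 1.19, 0.88]
 travel [-5.3, -281.7, 0.6] turn [-0.001, 0.001, -0.003]
```

```bash
python3 -m jog '{"turn":[[0,0,0],[0,0,0],[0,0,0],[0,0,0],[0,0,0],[0,0,0],[0,0,0],[0,0,0]],"travel":[[-1,-37,0],[-2,-74,0],[-3,-111,0],[-4,-148,0],[-5,-185,0],[-5,-222,0],[-5,-259,0],[-5,-282,0]],"hand":[0,0,0,0,0,0,0,0]}'; python3 -c "
from h import *
where(); plan(-88,0,50)"
```

```text
t: 1.43
eef_pos: [444.7, -10.6, 201.0]
tool_rot: [-0.0, 0.998, -0.057, -0.0]
force: [0.3, -0.4, -0.5]
opening: 85.6
t 1.43 jig [-89.22, 0.89, 200.96] Fjig [0.31, -0.38, -0.53] open 85.6 q [-0.25, -0.21, 2.15, 0.0, 1.21, 1.43]
 travel [1.3, 1.0, 151.0] turn [-0.001, 0.001, 0.002]
```

```bash
python3 -m jog '{"turn":[[0,0,0],[0,0,0],[0,0,0],[0,0,0],[0,0,0],[0,0,0],[0,0,0],[0,0,0]],"travel":[[1,1,25],[1,1,50],[1,1,75],[1,1,100],[1,1,120],[1,1,140],[1,1,148],[1,1,148]],"hand":[0,0,0,0,0,0,0,0]}'; python3 - <<'E'
from h import *
where(); plan(-88,0,50)
p,d=bot.read_camera("top"); a=p[155:305,220:350,::-1]; cv2.imwrite("pics/c2.png",cv2.resize(a,None,fx=4,fy=4,interpolation=cv2.INTER_CUBIC))
E
```

```text
t: 2.1
eef_pos: [444.1, -14.2, 51.0]
tool_rot: [-0.001, 0.998, -0.058, -0.003]
force: [-0.2, 0.6, -0.1]
opening: 85.4
t 2.10 jig [-89.41, -2.7, 51.0] Fjig [-0.32, 0.59, -0.15] open 85.4 q [-0.26, 0.02, 2.25, -0.0, 0.88, 1.43]
 travel [1.4, -2.7, 1.0] turn [-0.001, 0.006, 0.0]
```

View pics/c2.png

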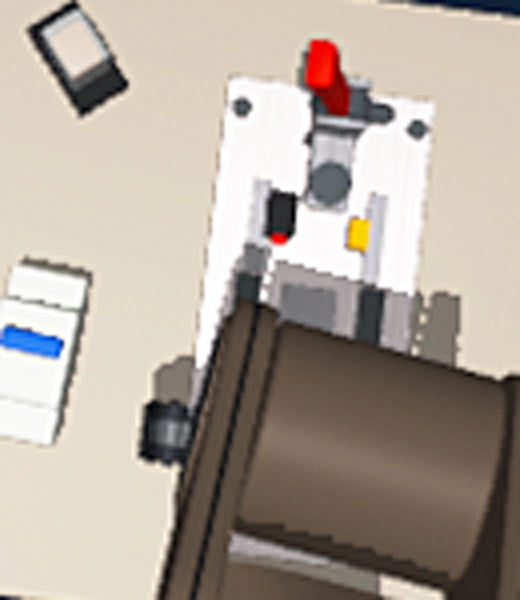

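The arm hides the contactor; the gripper straddles it and touches nothing. I'll correct the sideways offset, then close.

```bash
python3 -m jog '{"turn":[[0,0,0],[0,0,0],[0,0,0],[0,0,0],[0,0,0],[0,0,0],[0,0,0],[0,0,0]],"travel":[[1.4,-2.7,1],[1.4,-2.7,1],[1.4,-2.7,1],[1.4,-2.7,1],[1.4,-2.7,1],[1.4,-2.7,1],[1.4,-2.7,1],[1.4,-2.7,1]],"hand":[0,0,0.2,0.3,0.35,0.4,0.45,0.5]}';python3 -c "
from h import *
where()"
```

```text
t: 2.82
eef_pos: [448.2, -12.4, 52.7]
tool_rot: [0.0, 0.998, -0.058, 0.0]
force: [-0.8, -0.2, 4.7]
opening: 44.2
t 2.82 jig [-85.56, -0.44, 52.74] Fjig [-0.77, -0.31, 4.66] open 44.2 q [-0.25, 0.02, 2.24, -0.0, 0.88, 1.43]
```

```bash
python3 -m jog '{"turn":[[0,0,0],[0,0,0],[0,0,0],[0,0,0],[0,0,0],[0,0,0],[0,0,0],[0,0,0]],"travel":[[0,0,0],[1,0,0],[3,0,0],[6,0,0],[10,0,0],[14,0,0],[17,0,0],[20,0,0]],"hand":[0.6,0.6,0.6,0.6,0.6,0.6,0.6,0.6]}';python3 -c "
from h import *
where()"; python3 -m jog '{"turn":[[0,0,0],[0,0,0],[0,0,0],[0,0,0],[0,0,0],[0,0,0],[0,0,0],[0,0,0]],"travel":[[4,0,0],[8,0,0],[12,0,0],[16,0,0],[20,0,0],[22,0,0],[24,0,0],[24,0,0]],"hand":[0.6,0.6,0.6,0.6,0.6,0.6,0.6,0.6]}';python3 - <<'E'
from h import *
where()
p,d=bot.read_camera("top"); a=p[155:305,220:350,::-1]; cv2.imwrite("pics/c3.png",cv2.resize(a,None,fx=4,fy=4,interpolation=cv2.INTER_CUBIC))
where()
E
```

```text
t: 3.48
eef_pos: [466.4, -14.1, 52.7]
tool_rot: [-0.0, 0.998, -0.058, -0.003]
force: [-9.4, 0.7, 10.5]
opening: 44.7
t 3.48 jig [-67.3, -0.07, 52.74] Fjig [-9.44, -0.4, 10.51] open 44.7 q [-0.25, 0.06, 2.2, -0.0, 0.89, 1.44]
t: 4.15
eef_pos: [490.9, -17.1, 52.7]
tool_rot: [-0.0, 0.998, -0.058, -0.002]
force: [-5.3, 0.6, 7.7]
opening: 44.6
t 4.15 jig [-42.59, -0.12, 52.74] Fjig [-5.32, -0.0, 7.68] open 44.6 q [-0.24, 0.12, 2.14, -0.0, 0.89, 1.45]
t 4.20 jig [-42.62, -0.09, 52.72] Fjig [-6.1, -0.74, 8.15] open 43.9 q [-0.24, 0.12, 2.14, -0.0, 0.89, 1.45]
```

View pics/c3.png

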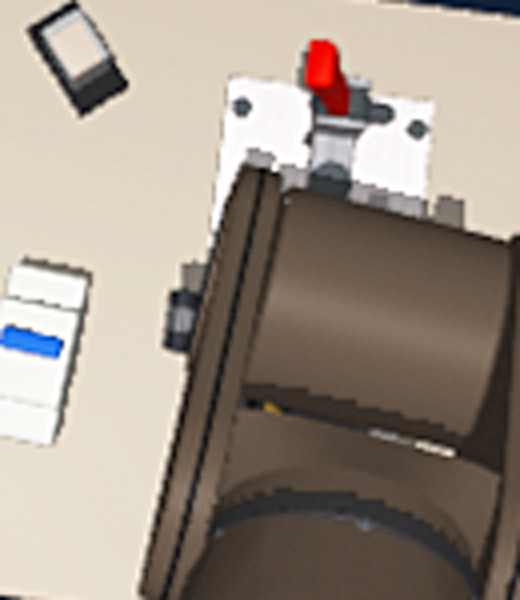

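```bash
python3 -m jog '{"turn":[[0,0,0],[0,0,0],[0,0,0],[0,0,0],[0,0,0],[0,0,0],[0,0,0],[0,0,0]],"travel":[[0,0,-0.3],[0,0,-0.6],[1,0,-0.6],[2,0,-0.6],[3,0,-0.6],[4,0,-0.6],[5,0,-0.6],[6,0,-0.6]],"hand":[0.6,0.6,0.6,0.6,0.6,0.6,0.6,0.6]}';python3 -c "
from h import *
where()"; python3 -m jog '{"turn":[[0,0,0],[0,0,0],[0,0,0],[0,0,0],[0,0,0],[0,0,0],[0,0,0],[0,0,0]],"travel":[[0.4,0,0],[0.8,0,0],[1.2,0,0],[1.6,0,0],[2,0,0],[2.4,0,0],[2.8,0,0],[3,0,0]],"hand":[0.6,0.6,0.6,0.6,0.6,0.6,0.6,0.6]}';python3 -c "
from h import *
where()"
```

```text
t: 4.87
eef_pos: [496.6, -17.7, 52.8]
tool_rot: [-0.0, 0.998, -0.058, -0.002]
force: [-5.0, 1.2, 5.5]
opening: 44.8
t 4.87 jig [-36.86, -0.12, 52.76] Fjig [-5.09, 0.64, 5.5] open 44.8 q [-0.24, 0.13, 2.13, -0.0, 0.89, 1.45]
t: 5.53
eef_pos: [499.6, -18.1, 52.7]
tool_rot: [-0.0, 0.998, -0.058, -0.001]
force: [-5.6, 0.7, 5.7]
opening: 44.0
t 5.53 jig [-33.78, -0.15, 52.74] Fjig [-5.6, 0.07, 5.66] open 44.0 q [-0.24, 0.13, 2.12, -0.0, 0.89, 1.45]
```

```bash
python3 -m jog '{"turn":[[0,0,0],[0,0,0],[0,0,0],[0,0,0],[0,0,0],[0,0,0],[0,0,0],[0,0,0]],"travel":[[0,0,-0.3],[0,0,-0.6],[0,0,-0.8],[0.4,0,-0.8],[0.8,0,-0.8],[1.2,0,-0.8],[1.6,0,-0.8],[2,0,-0.8]],"hand":[0.6,0.6,0.6,0.6,0.6,0.6,0.6,0.6]}';python3 -c "
from h import *
where()"; python3 -m jog '{"turn":[[0,0,0],[0,0,0],[0,0,0],[0,0,0],[0,0,0],[0,0,0],[0,0,0],[0,0,0]],"travel":[[0.2,0,0],[0.4,0,0],[0.6,0,0],[0.9,0,0],[1.2,0,0],[1.5,0,0],[1.8,0,0],[2,0,0]],"hand":[0.6,0.6,0.6,0.6,0.6,0.6,0.6,0.6]}';python3 -c "
from h import *
where()"
```

```text
t: 6.2
eef_pos: [502.6, -18.6, 53.6]
tool_rot: [-0.0, 0.998, -0.058, -0.0]
force: [-0.3, 0.5, -4.1]
opening: 44.1
t 6.20 jig [-30.81, -0.28, 53.57] Fjig [-0.32, 0.47, -4.1] open 44.1 q [-0.24, 0.14, 2.11, 0.0, 0.89, 1.45]
t: 6.87
eef_pos: [504.5, -18.8, 53.7]
tool_rot: [-0.0, 0.998, -0.058, -0.0]
force: [0.3, 0.5, -3.2]
opening: 44.4
t 6.87 jig [-28.86, -0.26, 53.73] Fjig [0.27, 0.58, -3.2] open 44.4 q [-0.24, 0.14, 2.11, 0.0, 0.89, 1.45]
```

```bash
python3 -m jog '{"turn":[[0,0,0],[0,0,0],[0,0,0],[0,0,0],[0,0,0],[0,0,0],[0,0,0],[0,0,0]],"travel":[[0.2,0,0],[0.4,0,0],[0.6,0,0],[0.8,0,0],[1,0,0],[1.2,0,0],[1.4,0,0],[1.5,0,0]],"hand":[0.6,0.6,0.6,0.6,0.6,0.6,0.6,0.6]}';python3 -c "
from h import *
where()"
```

```text
t: 7.53
eef_pos: [506.0, -19.0, 53.7]
tool_rot: [-0.0, 0.998, -0.058, -0.0]
force: [-0.9, 1.0, -3.9]
opening: 44.2
t 7.53 jig [-27.35, -0.27, 53.71] Fjig [-1.04, 0.88, -3.9] open 44.2 q [-0.24, 0.14, 2.11, 0.0, 0.89, 1.45]
```

```bash
python3 -m jog '{"turn":[[0,0,0],[0,0,0],[0,0,0],[0,0,0],[0,0,0],[0,0,0],[0,0,0],[0,0,0]],"travel":[[0.2,0,0],[0.4,0,0],[0.6,0,0],[0.8,0,0],[1,0,0],[1.2,0,0],[1.4,0,0],[1.5,0,0]],"hand":[0.6,0.6,0.6,0.6,0.6,0.6,0.6,0.6]}';python3 -c "
from h import *
where()"
```

```text
t: 8.2
eef_pos: [507.5, -19.2, 53.7]
tool_rot: [-0.0, 0.998, -0.058, -0.0]
force: [-1.1, 0.2, -3.6]
opening: 44.2
t 8.20 jig [-25.86, -0.28, 53.71] Fjig [-1.11, 0.05, -3.58] open 44.2 q [-0.24, 0.15, 2.1, 0.0, 0.89, 1.45]
```

```bash
python3 -m jog '{"turn":[[0,0,0],[0,0,0],[0,0,0],[0,0,0],[0,0,0],[0,0,0],[0,0,0],[0,0,0]],"travel":[[0.2,0,0],[0.4,0,0],[0.6,0,0],[0.8,0,0],[1,0,0],[1,0,0],[1,0,0],[1,0,0]],"hand":[0.6,0.6,0.6,0.6,0.6,0.6,0.6,0.6]}';python3 -c "
from h import *
where()"
```

```text
t: 8.87
eef_pos: [507.8, -19.2, 53.5]
tool_rot: [-0.0, 0.998, -0.058, -0.001]
force: [-5.0, -0.0, -1.4]
opening: 44.1
t 8.87 jig [-25.54, -0.24, 53.53] Fjig [-4.94, -0.6, -1.4] open 44.1 q [-0.24, 0.15, 2.1, -0.0, 0.89, 1.45]
```

```bash
python3 -m jog '{"turn":[[0,0,0],[0,0,0],[0,0,0],[0,0,0],[0,0,0],[0,0,0],[0,0,0],[0,0,0]],"travel":[[0.2,0,0],[0.4,0,0],[0.6,0,0],[0.8,0,0],[1,0,0],[1,0,0],[1,0,0],[1,0,0]],"hand":[0.6,0.6,0.6,0.6,0.6,0.6,0.6,0.6]}';python3 -c "
from h import *
where()"
```

```text
t: 9.53
eef_pos: [507.8, -19.1, 53.3]
tool_rot: [-0.0, 0.998, -0.058, -0.002]
force: [-7.8, -0.4, 0.8]
opening: 44.4
t 9.53 jig [-25.51, -0.2, 53.3] Fjig [-7.65, -1.29, 0.82] open 44.4 q [-0.24, 0.15, 2.1, -0.0, 0.9, 1.45]
```

```bash
python3 -m jog '{"turn":[[0,0,0],[0,0,0],[0,0,0],[0,0,0],[0,0,0],[0,0,0],[0,0,0],[0,0,0]],"travel":[[0,0,0.2],[0,0,0.4],[0,0,0.6],[0,0,0.8],[0,0,1],[0,0,1],[0,0,1],[0,0,1]],"hand":[0.6,0.6,0.6,0.6,0.6,0.6,0.6,0.6]}';python3 -c "
from h import *
where()"
python3 -m jog '{"turn":[[0,0,0],[0,0,0],[0,0,0],[0,0,0],[0,0,0],[0,0,0],[0,0,0],[0,0,0]],"travel":[[0,0,0],[0,0,0],[0,0,0],[0,0,0],[0,0,0],[0,0,0],[0,0,0],[0,0,0]],"hand":[0.4,0.3,0.2,0.1,0,0,0,0]}';python3 -c "
from h import *
where()"
```

```text
t: 10.2
eef_pos: [507.8, -19.1, 53.0]
tool_rot: [-0.0, 0.998, -0.058, -0.003]
force: [-11.0, 0.5, 5.2]
opening: 44.5
t 10.20 jig [-25.55, -0.17, 52.97] Fjig [-11.01, -0.77, 5.2] open 44.5 q [-0.24, 0.15, 2.1, -0.0, 0.9, 1.45]
t: 10.87
eef_pos: [509.6, -19.4, 52.7]
tool_rot: [-0.0, 0.998, -0.058, 0.0]
force: [0.5, -0.1, -0.7]
opening: 85.4
t 10.87 jig [-23.75, -0.25, 52.72] Fjig [0.53, -0.08, -0.66] open 85.4 q [-0.24, 0.15, 2.1, 0.0, 0.89, 1.45]
```

Contact felt at jig TCP x = -25.5, holding about 11 N, and the contactor is released. Now I'll go up and around to the lever's +y side.

```bash
python3 -m jog '{"turn":[[0,0,0],[0,0,0],[0,0,0],[0,0,0],[0,0,0],[0,0,0],[0,0,0],[0,0,0]],"travel":[[-1,0,-8],[-1,0,-25],[-1,0,-50],[-1,0,-80],[-1,0,-110],[-1,0,-140],[-1,0,-165],[-1,0,-177]],"hand":[0,0,0,0,0.3,0.6,1,1]}';python3 -c "
from h import *
where(); plan(66,70,230)"
```

```text
t: 11.53
eef_pos: [510.1, -19.6, 234.7]
tool_rot: [0.001, 0.998, -0.058, 0.004]
force: [1.0, -0.9, 0.9]
opening: 38.7
t 11.53 jig [-23.21, -0.41, 234.66] Fjig [1.11, -0.82, 0.86] open 38.7 q [-0.24, -0.09, 1.98, 0.0, 1.25, 1.45]
 travel [89.2, -70.4, 5.2] turn [0.001, -0.007, 0.0]
```

```bash
python3 -m jog '{"turn":[[0,0,0],[0,0,0],[0,0,0],[0,0,0],[0,0,0],[0,0,0],[0,0,0],[0,0,0]],"travel":[[5,-15,0],[15,-35,0],[30,-55,0],[50,-70,0],[70,-70,0],[85,-70,0],[89,-70,0],[89,-70,0]],"hand":[1,1,1,1,1,1,1,1]}';python3 - <<'E'
from h import *
where(); plan(66,70,165)
p,d=bot.read_camera("top"); a=p[155:305,220:350,::-1]; np.save("top4.npy",d)
q,_=bot.read_camera("scene"); b=q[160:280,140:270,::-1]
f=lambda a,k:cv2.resize(a,None,fx=k,fy=k,interpolation=cv2.INTER_CUBIC)
a=f(a,3.2);b=f(b,2.9); o=np.zeros((480,a.shape[1]+b.shape[1],3),np.uint8);o[:a.shape[0],:a.shape[1]]=a;o[:b.shape[0],a.shape[1]:]=b; cv2.imwrite("pics/c4.png",o); print(o.shape)
E
```

```text
t: 12.2
eef_pos: [605.1, 39.8, 228.8]
tool_rot: [-0.0, 0.998, -0.058, -0.001]
force: [0.1, -1.0, -0.1]
opening: 0.1
t 12.20 jig [64.23, 69.66, 228.76] Fjig [0.25, -1.01, -0.14] open 0.1 q [-0.1, 0.14, 1.75, -0.0, 1.25, 1.59]
 travel [1.9, -0.3, 63.8] turn [0.0, 0.002, 0.0]
(480, 793, 3)
```

View pics/c4.png

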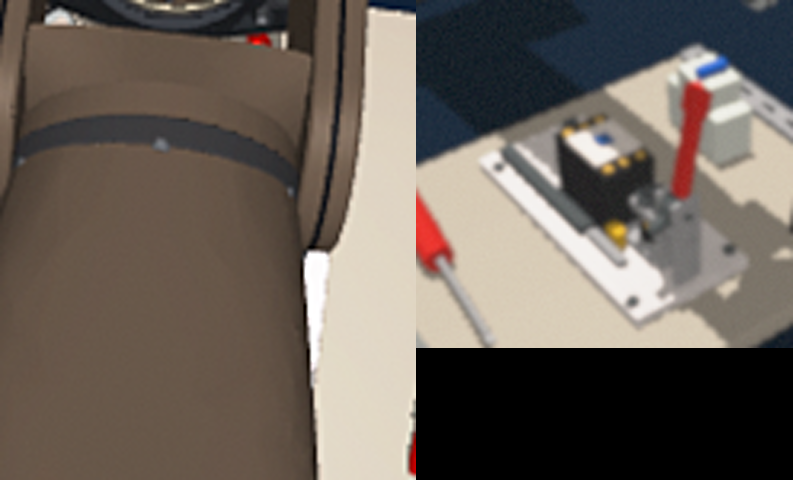

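The scene view (right half) shows the contactor's front against the yellow stop at crop (617,233), with the lever still up at (690,140). The gripper isn't in that crop and the arm covers the top view. Descending beside the lever next.

```bash
python3 -c "
from h import *
w=ray('scene',140+(602-416)/2.9,160+140/2.9,93);print(JR.inv().apply(w-JO))"
python3 -m jog '{"turn":[[0,0,0],[0,0,0],[0,0,0],[0,0,0],[0,0,0],[0,0,0],[0,0,0],[0,0,0]],"travel":[[1,0,15],[2,0,32],[2,0,48],[2,0,58],[2,0,64],[2,2,64],[2,5,64],[2,8,64]],"hand":[1,1,1,1,1,1,1,1]}';python3 -c "
from h import *
where(); plan(66,60,165)"
```

```text
[-24.05591284  -2.64772824  93.        ]
t: 12.97
eef_pos: [606.6, 31.4, 167.0]
tool_rot: [0.0, 0.998, -0.058, 0.001]
force: [0.5, 0.0, -0.5]
opening: -0.0
t 12.97 jig [66.74, 61.51, 167.03] Fjig [0.46, 0.08, -0.49] open -0.0 q [-0.12, 0.2, 1.8, -0.0, 1.14, 1.57]
 travel [-0.7, 1.5, 2.0] turn [0.0, -0.002, 0.0]
```

```bash
python3 -m jog '{"turn":[[0,0,0],[0,0,0],[0,0,0],[0,0,0],[0,0,0],[0,0,0],[0,0,0],[0,0,0]],"travel":[[0,2,0],[0,4,0],[0,7,0],[0,10,0],[0,13,0],[0,16,0],[0,18,0],[0,20,0]],"hand":[1,1,1,1,1,1,1,1]}';python3 -c "
from h import *
where()"
python3 -m jog '{"turn":[[0,0,0],[0,0,0],[0,0,0],[0,0,0],[0,0,0],[0,0,0],[0,0,0],[0,0,0]],"travel":[[0,2,0],[0,4,0],[0,6,0],[0,8,0],[0,10,0],[0,12,0],[0,14,0],[0,15,0]],"hand":[1,1,1,1,1,1,1,1]}';python3 -c "
from h import *
where()"
```

```text
t: 13.63
eef_pos: [603.7, 11.6, 165.7]
tool_rot: [-0.0, 0.998, -0.058, -0.0]
force: [-0.1, -0.3, 0.3]
opening: -0.0
t 13.63 jig [66.14, 41.48, 165.68] Fjig [-0.1, -0.28, 0.26] open -0.0 q [-0.15, 0.19, 1.81, 0.0, 1.14, 1.54]
t: 14.3
eef_pos: [602.3, -3.0, 166.1]
tool_rot: [-0.0, 0.998, -0.058, 0.0]
force: [0.1, 2.1, 2.1]
opening: -0.0
t 14.30 jig [66.39, 26.82, 166.14] Fjig [-0.15, 2.09, 2.05] open -0.0 q [-0.17, 0.19, 1.82, 0.0, 1.13, 1.51]
```

```bash
python3 -m jog '{"turn":[[0,0,0],[0,0,0],[0,0,0],[0,0,0],[0,0,0],[0,0,0],[0,0,0],[0,0,0]],"travel":[[0,3,0],[0,6,0],[0,9,0],[0,12,0.5],[0,15,1],[0,18,1.5],[0,20,2],[0,22,2]],"hand":[1,1,1,1,1,1,1,1]}';python3 -c "
from h import *
where()"
```

```text
t: 14.97
eef_pos: [599.7, -24.9, 164.0]
tool_rot: [-0.0, 0.998, -0.058, 0.0]
force: [0.7, 5.7, 4.1]
opening: 0.3
t 14.97 jig [66.4, 4.75, 164.0] Fjig [0.01, 5.71, 4.06] open 0.3 q [-0.21, 0.19, 1.82, 0.0, 1.13, 1.48]
```

```bash
python3 -m jog '{"turn":[[0,0,0],[0,0,0],[0,0,0],[0,0,0],[0,0,0],[0,0,0],[0,0,0],[0,0,0]],"travel":[[0,3,0],[0,6,0],[0,9,0.5],[0,12,1.5],[0,14,2],[0,16,2.5],[0,17,2.7],[0,17,2.7]],"hand":[1,1,1,1,1,1,1,1]}';python3 -c "
from h import *
where()"
```

```text
t: 15.63
eef_pos: [597.7, -41.5, 161.0]
tool_rot: [-0.001, 0.998, -0.058, 0.0]
force: [1.0, 5.0, 3.4]
opening: -0.0
t 15.63 jig [66.32, -11.97, 160.98] Fjig [0.41, 5.1, 3.4] open -0.0 q [-0.24, 0.19, 1.83, 0.0, 1.12, 1.45]
```

```bash
python3 -m jog '{"turn":[[0,0,0],[0,0,0],[0,0,0],[0,0,0],[0,0,0],[0,0,0],[0,0,0],[0,0,0]],"travel":[[0,2,0.7],[0,4,1.5],[0,6,2.3],[0,8,3.2],[0,10,4.3],[0,12,5.5],[0,13,6],[0,13,6]],"hand":[1,1,1,1,1,1,1,1]}';python3 -c "
from h import *
where()"
```

```text
t: 16.3
eef_pos: [596.1, -54.8, 155.7]
tool_rot: [-0.0, 0.998, -0.058, 0.0]
force: [-0.8, 4.9, 5.4]
opening: -0.2
t 16.30 jig [66.33, -25.33, 155.71] Fjig [-1.41, 4.72, 5.41] open -0.2 q [-0.26, 0.19, 1.83, 0.0, 1.12, 1.43]
```

```bash
python3 -m jog '{"turn":[[0,0,0],[0,0,0],[0,0,0],[0,0,0],[0,0,0],[0,0,0],[0,0,0],[0,0,0]],"travel":[[0,2,1.2],[0,4,2.5],[0,6,4],[0,8,5.5],[0,10,7],[0,11,8],[0,12,9],[0,12,9]],"hand":[1,1,1,1,1,1,1,1]}';python3 -c "
from h import *
where()"
```

```text
t: 16.97
eef_pos: [594.7, -67.8, 147.3]
tool_rot: [0.001, 0.998, -0.058, 0.0]
force: [-1.6, 1.6, 8.1]
opening: -0.5
t 16.97 jig [66.46, -38.42, 147.26] Fjig [-1.76, 1.36, 8.11] open -0.5 q [-0.28, 0.2, 1.84, -0.0, 1.1, 1.41]
```

```bash
python3 -m jog '{"turn":[[0,0,0],[0,0,0],[0,0,0],[0,0,0],[0,0,0],[0,0,0],[0,0,0],[0,0,0]],"travel":[[0,1.5,1.4],[0,3,2.9],[0,4.5,4.5],[0,6,6.1],[0,7.5,7.8],[0,9,9.7],[0,10,11],[0,10,11]],"hand":[1,1,1,1,1,1,1,1]}';python3 -c "
from h import *
where()"
```

```text
t: 17.63
eef_pos: [593.4, -77.9, 134.9]
tool_rot: [0.001, 0.998, -0.058, 0.0]
force: [1.1, -0.9, 2.7]
opening: -0.2
t 17.63 jig [66.28, -48.66, 134.91] Fjig [1.15, -0.76, 2.68] open -0.2 q [-0.3, 0.22, 1.85, -0.0, 1.08, 1.39]
```

```bash
python3 -m jog '{"turn":[[0,0,0],[0,0,0],[0,0,0],[0,0,0],[0,0,0],[0,0,0],[0,0,0],[0,0,0]],"travel":[[0,1,1.5],[0,2,3.3],[0,3,5],[0,4,7],[0,5,9],[0,6,11],[0,6.5,13],[0,7,14]],"hand":[1,1,1,1,1,1,1,1]}';python3 - <<'E'
from h import *
where()
q,_=bot.read_camera("scene"); b=q[160:290,110:280,::-1]
cv2.imwrite("pics/c5.png",cv2.resize(b,None,fx=4,fy=4,interpolation=cv2.INTER_CUBIC))
E
```

```text
t: 18.3
eef_pos: [591.9, -83.3, 119.9]
tool_rot: [-0.0, 0.998, -0.058, -0.001]
force: [0.2, 0.8, -1.2]
opening: -0.2
t 18.30 jig [65.48, -54.15, 119.9] Fjig [0.07, 0.85, -1.2] open -0.2 q [-0.31, 0.23, 1.86, 0.0, 1.05, 1.38]
```

View pics/c5.png

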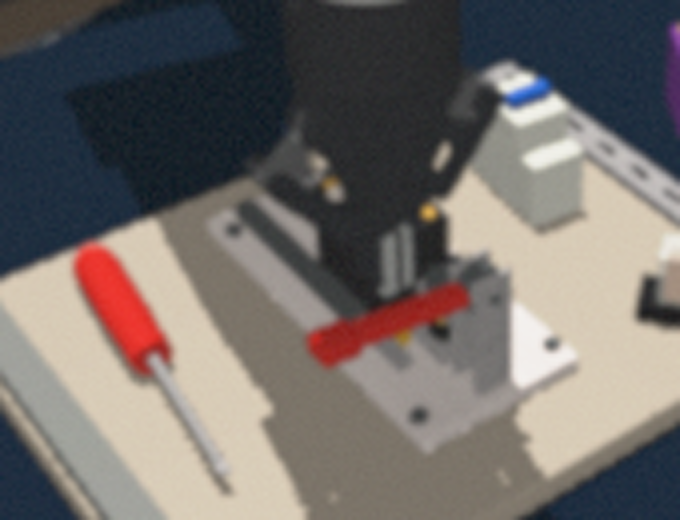

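The lever has snapped shut: the red bar lies nearly level from crop (310,350) to (465,295), with the fingers clear above it. Retreating upward and away for the final look.

```bash
python3 -m jog '{"turn":[[0,0,0],[0,0,0],[0,0,0],[0,0,0],[0,0,0],[0,0,0],[0,0,0],[0,0,0]],"travel":[[0,0,-10],[0,0,-30],[0,0,-55],[0,0,-80],[0,0,-105],[0,0,-125],[0,0,-130],[0,0,-130]],"hand":[1,1,1,1,1,1,1,1]}' >/dev/null; python3 -m jog '{"turn":[[0,0,0],[0,0,0],[0,0,0],[0,0,0],[0,0,0],[0,0,0],[0,0,0],[0,0,0]],"travel":[[0,25,0],[0,60,0],[0,100,0],[0,140,0],[0,180,0],[0,220,0],[0,250,0],[0,250,0]],"hand":[1,1,1,1,1,1,1,1]}'>/dev/null; python3 - <<'E'
from h import *
where()
f=lambda a,k:cv2.resize(a,None,fx=k,fy=k,interpolation=cv2.INTER_CUBIC)
p,d=bot.read_camera("top"); a=f(p[155:305,210:350,::-1],3); np.save("top6.npy",d)
q,_=bot.read_camera("scene"); b=f(q[160:280,140:260,::-1],3)
o=np.zeros((450,780,3),np.uint8);o[:450,:420]=a;o[:360,420:]=b; cv2.imwrite("pics/c6.png",o)
E
```

```text
t 19.68 jig [64.65, -309.54, 248.21] Fjig [-0.16, 1.23, -0.34] open -0.0 q [-0.69, 0.23, 1.61, -0.0, 1.3, 1.0]
```

View pics/c6.png

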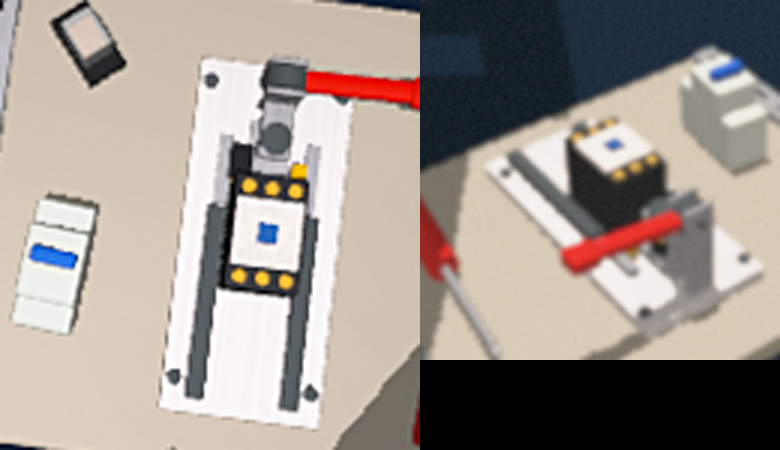

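```bash
python3 -c "
from h import *
j=lambda u,v,z:np.round(JR.inv().apply(ray('top',u,v,z)-JO),1)
print('blue',j(210+268/3,155+233/3,93),'front top edge',j(210+270/3,155+174/3,88))
a=cv2.imread('pics/c6.png')[100:240,200:340]; b=cv2.imread('pics/top0.png'); 
cv2.imwrite('pics/c7.png',cv2.resize(a,None,fx=4,fy=4,interpolation=cv2.INTER_CUBIC))
d0=np.load('top0.npy');d=np.load('top6.npy')
for n,(u,v) in dict(breaker=(228,243),relay=(239,169),sd=(357,290)).items(): print(n,d0[v-3:v+4,u-3:u+4].mean(),d[v-3:v+4,u-3:u+4].mean())
"
```

```text
blue [-28.6   0.1  93. ] front top edge [ 7.1  2.4 88. ]
breaker 880.3047 862.5559
relay 927.2118 927.8495
sd 916.0825 915.9542
```

View pics/c7.png

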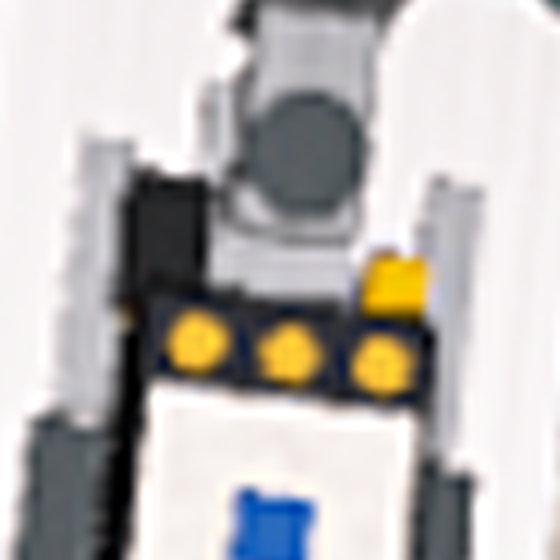

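Both checks agree: the contactor centre is at jig x = -28.6 by camera and -28.4 by feel. The plunger is hidden behind its front face, and the breaker's blue mark has not moved: (227.7,240.7) now, (227.8,240.3) at the start. Handing in.

```bash
python3 -c "
from h import *
where(); print(bot.sign_off())"
```

```text
t 19.78 jig [65.22, -304.89, 248.51] Fjig [0.22, 1.06, 0.15] open 0.2 q [-0.69, 0.23, 1.61, 0.0, 1.3, 1.0]
the job is handed in; nothing more can be done
None
```

I slid the contactor home and closed the cam lever, then handed the job in at t ≈ 20 s; no verdict is reported.

- **Contactor:** I gripped it across its width and slid it about 60 mm in small steps. It met the stop firmly, and the wrist force peaked at about 11 N (limit 18 N). I then let go. The last picture puts its centre at jig x = -28.6 mm, against -28.4 mm by feel, with its front face at the yellow stop.
- **Lever:** I pushed it over along its arc with closed fingers, with about 8 N the highest reading (limit 25 N). It then snapped shut clear of the fingers, and the last picture shows it nearly level towards -y. The strap sits over the contactor's tongue.
- **Bystanders:** The relay and screwdriver depths are unchanged. The breaker's mean depth patch read 18 mm nearer than at the start, but its blue mark moved less than 1 pixel. I took that as a depth-reading fault and did not check it further.
- **Not measured directly:** I could not read the plunger travel or the pad force; both are inferred from the contactor's position and the closed lever.

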